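# Find the rattling parts case

## Robot

A 7-joint arm with a two-finger parallel gripper is mounted at the origin on a cart in front of the work surface, level with it; the furniture and walls round the work are solid. World frame = base frame: x ahead of the robot, y to its left, z up, the work surface at z = 0. Lengths are in m, angles in rad, forces in N, time in s.
With the tool pointing down it reaches from about 0.425 to 0.925 m from the base axis. Payload 6.8 kg.
Tool frame: the origin (TCP) lies between the finger pads; the fingertips stand r.tcp_to_tips ahead of it and the grasp point (between the pads) lies 3 mm ahead of it (r.tcp_to_tips is the distance from the TCP to the fingertips, in m); z points along the fingers, y is the line along which they close (so a half turn about z gives the same grasp; the last joint's range is limited). The gripper opens to 85 mm and grips with 20 to 120 N. Pads are 22 mm wide; open, the fingers measure 114 mm over their backs; the gripper's body (76 mm by 85 mm) begins 54 mm behind the grasp point. The pads swing forward as they close: fully open they stand 13 mm farther back than shut.
Start: joints at [-0.108, 0.477, 0.022, 1.555, -0.011, 1.109, -0.083], TCP at [0.675, 0, 0.253] pointing down, gripper open.
Joint ranges: [-2.96, 2.96], [-0.34, 2.1], [-1.41, 1.46], [0.24, 2.44], [-1.37, 4.51], [0.17, 1.92], [-2.96, 2.96]. Speed limits (rad/s): [2.39, 2.39, 3.14, 3.14, 3.14, 3.14, 3.14].

## Interface

Orientations are given as a rotation vector (axis times angle).
In Python, from bench import r gives the robot as it stands. The module is installed in compiled form; this text tells all that it offers.
- The arm moves only by the tool step_arm, never from a script. Its argument "moves" is a list of rows, each an object of numbers: "rx", "ry", "rz": the turn, a rotation vector about the tool's x, y, z in degrees; "dx", "dy", "dz": the shift along the tool's x, y, z in mm; "gripper": the opening, from -1 (shut) to 1 (fully open). In form: [{"rx": .., "ry": .., "rz": .., "dx": .., "dy": .., "dz": .., "gripper": ..}, ...]. A call has 1 to 20 rows; each row shifts and turns the commanded pose from where the row before left it, along the tool's axes as they then stand; what a row does not reach is not made up. A row lasts 1/8 s, in which the tool goes at most 62.5 mm and 10.7 degrees, less where a joint would pass 70% of its speed; a pose out of reach is approached as far as the arm can. A call is refused whole if a number of a shift passes 62.5 or a number of a turn 10.7, either way. A call with a gripper value outside its range is refused whole. The fingers move at their own pace and stop on an object; "grip_force" is the grip in N (left out, the last holds). Time passes only in rows, so rows that do not move let the fingers close. It gives the time, the measured TCP pose, the force, the opening and the grip force at its end, in the units of the state.
- r.get_obs(): the state, without advancing time (a new reading comes with each control period).
- r.grab_frame(name): name is "scene" or "side" or "wrist"; returns the picture (400x640x3 uint8, blue, green, red); there is no depth.
- r.camera_info(name): a dict with "mtx" (3x3 intrinsics, pixels), "rvec" (rotation vector, rad) and "tvec" (3), from world to camera coordinates, as OpenCV has them. Camera axes: x right, y down, z forward; pixel columns grow to the right and rows downward; lengths in m; the calibration is good to about 2 mm. A picture is of the moment at which its call begins: read the wrist's pose just before it. camera_info takes no time and is no camera call; for the wrist camera it gives the pose at the moment of the call.
- r.hand_in(): hands the job in; it is judged then, once.
The state is a dict: "clock": time; "joints": joint angles; "qvel": joint speeds; "tau": joint torques, N m; "tcp_pos": TCP position; "orientation": TCP orientation; "contact_force": force on the tool from outside, world axes, zero at the start; "moment": the same for the moment, N m; "grip_width": finger opening in m; "gripper_force": force on a finger pad.
Only numpy, scipy, OpenCV 4.12 (cv2) and the standard library are available. Lean on these libraries where they do the work, as an engineer would, in place of code of your own. Each camera call takes 0.05 s, during which the arm holds its last target. There are 200 camera calls.

## Task

A part has broken loose inside one of the three sealed grey cases. Working from left to right, take each case gently across its width (squeeze no harder than 40 N), lift it well clear of the bench (about 10 cm) and rock it, dipping its far end and then its near end by about 20 degrees, to tell whether the part inside rolls; set it down softly flat where it stood before going to the next. When all three have been rocked, pick up the one that rattles, hold it out level about 15 cm above the middle of the steel tray, and finish while still holding it there; leave the other two cases where they stood and do not disturb the V-block, loupe and knurled post.

Things in the scene. Friction and masses are not known exactly. Their poses are not given: they have to be found in the camera images.
- case_1_mid (a point): Left-hand (largest y) of three like grey plastic cases with steel latches: sealed box 120 (x) x 52 (y) x 46 mm high, about 0.3 kg (varies), lying flat. Point: its centre, 23 mm above its underside; x along its length to the end far from the robot, z up. Stiff sides. Inside two cases a 130 g part is bedded at the centre; in the third it is free. Weight tells nothing, see the next entry.
- case_2_mid (a point): Middle of three like grey plastic cases with steel latches: sealed box 120 (x) x 52 (y) x 46 mm high, about 0.3 kg (varies), lying flat. Point: its centre, 23 mm above its underside; x along its length to the end far from the robot, z up. Stiff sides. A loose part is a ball that rolls 40 mm either way along the length; 12 degrees of dip sends it to the low end in 0.5 s; nearly level again it stays there, 0.05 N m either way at the wrist.
- case_3_mid (a point): Right-hand (smallest y) of three like grey plastic cases with steel latches: sealed box 120 (x) x 52 (y) x 46 mm high, about 0.3 kg (varies), lying flat. Point: its centre, 23 mm above its underside; x along its length to the end far from the robot, z up. Stiff sides. At least 3 cm clear of its neighbour. A tall microscope stands 5 cm or more beyond it: carry cases past on the robot's side.
- tray_in (a point): Low open steel tray 130 x 180 x 22 mm with 3 mm walls, fixed to the bench on the right of the cases; this point is the centre of its inner floor, 3 mm above the bench, z up.
- v_block: Bystander: steel V-block 42 x 50 x 34 mm, beyond the middle case; origin at the centre of its underside.
- loupe: Bystander: black loupe, 38 mm across and 38 mm high, standing near the bench's front edge between the right-hand case and the tray; origin at the centre of its underside.
- knurled_post: Bystander: small white knurled post like a spool, 24 mm across and 30 mm high, standing to the left of the left-hand case; origin at the centre of its underside.

How it is judged:
By the outcome, as a careful person would: the job done as asked, in the order asked, and still so for the second after the job is handed in, while the arm keeps its last pose, push and grip.
It also fails if it takes over 72 s, if anything falls off the work surface, if the arm or the gripper's body presses on something with over 40 N, if the wrist force passes 120 N, or if a joint passes its speed limit or range.

## Working session

There is one attempt and no reset: what is moved stays moved. The work goes in short steps, Python scripts to look and compute and a tool call to move; the robot and the scene stay as the last step left them, time stands still between calls to the robot, and variables do not carry over. Pictures are saved under pics/ and viewed, at most 10 in all, crops included, and the job is handed in when it is done.

Besides the shell and the picture viewer there is one more tool, called after "Request:" as a command line: name --argument value ..., lists and objects as JSON in quotes. step_arm: Moves the arm, as the interface text tells. Its arguments: {"type":"object","properties":{"moves":{"type":"array","items":{"type":"object","properties":{"rx":{"type":"number"},"ry":{"type":"number"},"rz":{"type":"number"},"dx":{"type":"number"},"dy":{"type":"number"},"dz":{"type":"number"},"gripper":{"type":"number"}}}},"grip_force":{"type":"number"}},"required":["moves"]}

```bash
mkdir -p pics; python3 - <<'E'
from bench import r
import cv2
for n in("scene","side"):
    cv2.imwrite(f"pics/{n}0.png",r.grab_frame(n)); c=r.camera_info(n); print(n,c)
o=r.get_obs();print(o,r.tcp_to_tips)
E
```

```text
scene {'mtx': array([[431.3768239 ,   0.        , 315.90430486],
       [  0.        , 431.3768239 , 199.54923692],
       [  0.        ,   0.        ,   1.        ]]), 'rvec': array([ 1.12434549, -2.10226216,  1.18769686]), 'tvec': array([0.36752665, 0.25115338, 0.84147735])}
side {'mtx': array([[444.68563266,   0.        , 327.35654937],
       [  0.        , 444.68563266, 194.50163761],
       [  0.        ,   0.        ,   1.        ]]), 'rvec': array([ 0.21078768, -2.5165172 ,  1.69904319]), 'tvec': array([0.57168815, 0.05581908, 1.20126672])}
{'clock': 0.1, 'joints': array([-0.10810816,  0.47774622,  0.02233538,  1.55634607, -0.01149592,
        1.10930003, -0.08310437]), 'qvel': array([ 0.00184608, -0.00187014,  0.00192122, -0.00240615, -0.00112719,
        0.00112035, -0.00025742]), 'tau': array([ 5.69385389e-03, -5.97765398e+01,  1.61440808e+00, -2.81952703e+01,
        1.29656185e-02,  5.02699884e-03, -1.13572563e-05]), 'tcp_pos': array([6.74503177e-01, 4.85950343e-07, 2.52406215e-01]), 'orientation': array([-2.22063320e+00, -2.22070460e+00,  1.98735504e-03]), 'contact_force': array([ 0.64003891, -0.20495815, -0.27550875]), 'moment': array([-0.05162156, -0.00556735,  0.01213623]), 'gripper_force': 0.0, 'grip_width': 0.08544102010197711} 0.022
```

View pics/scene0.png

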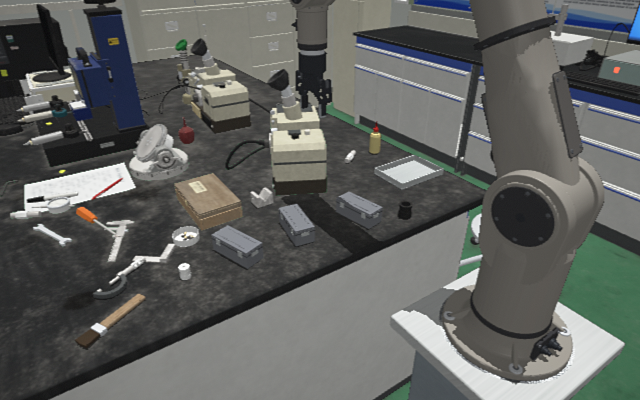

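View pics/side0.png

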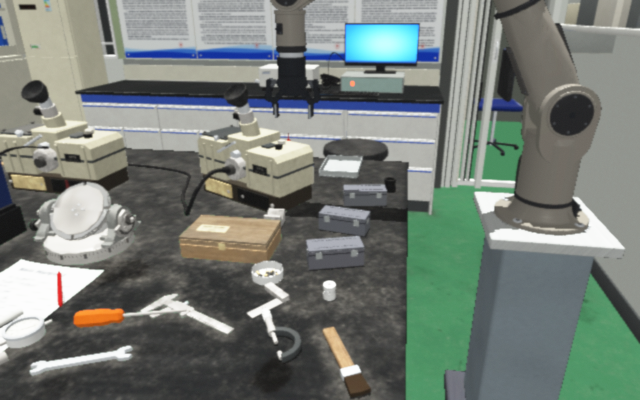

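The scene view shows the cases at about (237,245), (297,224) and (359,209), the tray at (409,171), the loupe at (405,210) and the post at (184,271). Next I'll zoom in to get the corners.

```bash
cat > h.py <<'E'
import numpy as np,cv2
from bench import r
def ray(n,uv,z,c=None):
    c=c or r.camera_info(n);R=cv2.Rodrigues(c["rvec"])[0];o=-R.T@np.ravel(c["tvec"])
    p=cv2.undistortPoints(np.array(uv,float).reshape(-1,1,2),c["mtx"],None).reshape(-1,2)
    d=np.c_[p,np.ones(len(p))]@R
    return o+d*((z-o[2])/d[:,2])[:,None]
E
python3 - <<'E'
from h import *
im=cv2.imread("pics/scene0.png")
c=im[150:290,170:450];cv2.imwrite("pics/crop.png",cv2.resize(c,None,fx=2.85,fy=2.85,interpolation=cv2.INTER_CUBIC))
print(ray("scene",[(237,240),(297,219),(359,205)],.04).round(3))
print(ray("scene",[(409,171)],.02).round(3))
E
```

```text
[[ 0.508  0.33   0.04 ]
 [ 0.505  0.164  0.04 ]
 [ 0.47  -0.01   0.04 ]]
[[ 0.569 -0.292  0.02 ]]
```

View pics/crop.png

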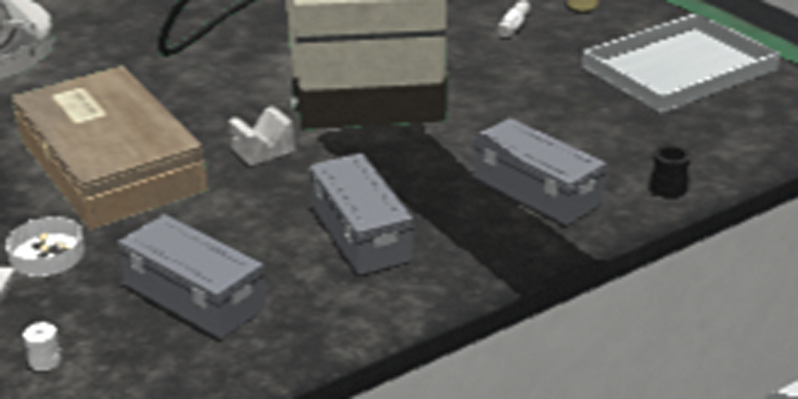

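The crop shows the top faces clearly, so I'll use their corners to get position and yaw.

```bash
python3 - <<'E'
from h import *
Q=dict(c1=[(165,215),(264,265),(222,293),(120,240)],c2=[(358,153),(412,215),(362,240),(310,167)],c3=[(503,119),(606,160),(575,185),(478,140)],tray=[(690,15),(778,57),(662,105),(583,57)])
for k,q in Q.items():
    p=ray("scene",np.array(q)/2.85+[170,150],.022 if k=="tray" else .046)
    m=p.mean(0);a=(p[0]+p[3]-p[1]-p[2])/2;b=(p[0]-p[1]+p[3]-p[2])/2
    print(k,m.round(3),np.round([np.linalg.norm(p[i]-p[i-1]) for i in range(4)],3),"yaw",np.degrees(np.arctan2(a[1],a[0])).round(1))
    print(p[:,:2].round(3).tolist())
p=ray("scene",[np.array([670,190])/2.85+[170,150],np.array([42,365])/2.85+[170,150],np.array([262,150])/2.85+[170,150]],0.0);print(p.round(3))
E
```

```text
c1 [0.505 0.33  0.046] [0.049 0.12  0.047 0.121] yaw 18.8
[[0.569, 0.326], [0.456, 0.288], [0.441, 0.333], [0.556, 0.373]]
c2 [0.505 0.167 0.046] [0.05  0.116 0.056 0.128] yaw -8.3
[[0.564, 0.133], [0.448, 0.148], [0.441, 0.203], [0.567, 0.183]]
c3 [ 0.472 -0.011  0.046] [0.048 0.12  0.054 0.116] yaw 14.4
[[0.538, -0.019], [0.423, -0.052], [0.406, -0.0], [0.519, 0.025]]
tray [ 0.573 -0.292  0.022] [0.178 0.136 0.184 0.131] yaw -0.3
[[0.646, -0.381], [0.51, -0.383], [0.502, -0.2], [0.633, -0.203]]
[[ 0.401 -0.118  0.   ]
 [ 0.493  0.47   0.   ]
 [ 0.689  0.173 -0.   ]]
```

Request:
step_arm --moves '[{"dx": 55, "dy": -28.3}, {"dx": 55, "dy": -28.3}, {"dx": 55, "dy": -28.3}, {"dx": 55, "dy": -28.3}, {"dx": 55, "dy": -28.3}, {"dx": 55, "dy": -28.3}, {"rz": 10.2, "dz": 12}, {"rz": 10.2, "dz": 12}, {"rz": 10.2, "dz": 12}, {"rz": 10.2, "dz": 12}, {"rz": 10.2, "dz": 12}, {"rz": 10.2, "dz": 12}, {"rz": 10.2, "dz": 12}, {}]'

```text
invalid input at $.moves[0]: expected keys rx, ry, rz, dx, dy, dz, gripper
```

```bash
cat > st.py <<'E'
from h import *
from scipy.spatial.transform import Rotation as Ro
o=r.get_obs();R=Ro.from_rotvec(o["orientation"]).as_matrix()
print(o["clock"],o["tcp_pos"].round(4),"tool x yaw",np.degrees(np.arctan2(R[1,0],R[0,0])).round(1),"pitch",np.degrees(np.arcsin(R[2,0])).round(1),"zax",R[:,2].round(3),o["joints"].round(2),o["contact_force"].round(2),o["grip_width"].round(4),o["gripper_force"].round(1))
E
cat > look.py <<'E'
import sys
from st import *
c=r.camera_info("wrist");im=r.grab_frame("wrist");cv2.imwrite(f"pics/{sys.argv[1]}.png",im)
np.savez(f"pics/{sys.argv[1]}.npz",**c)
E
python3 look.py w1
```

```text
Traceback (most recent call last):
  File "look.py", line 2, in <module>
    from st import *
  File "st.py", line 4, in <module>
    print(o["clock"],o["tcp_pos"].round(4),"tool x yaw",np.degrees(np.arctan2(R[1,0],R[0,0])).round(1),"pitch",np.degrees(np.arcsin(R[2,0])).round(1),"zax",R[:,2].round(3),o["joints"].round(2),o["contact_force"].round(2),o["grip_width"].round(4),o["gripper_force"].round(1))
                                                                                                                                                                                                                             ^^^^^^^^^^^^^^^^^^^^^
AttributeError: 'float' object has no attribute 'round'
```

Request:
step_arm --moves '[{"rx": 0, "ry": 0, "rz": 0, "dx": 55, "dy": -28.3, "dz": 0, "gripper": 1}, {"rx": 0, "ry": 0, "rz": 0, "dx": 55, "dy": -28.3, "dz": 0, "gripper": 1}, {"rx": 0, "ry": 0, "rz": 0, "dx": 55, "dy": -28.3, "dz": 0, "gripper": 1}, {"rx": 0, "ry": 0, "rz": 0, "dx": 55, "dy": -28.3, "dz": 0, "gripper": 1}, {"rx": 0, "ry": 0, "rz": 0, "dx": 55, "dy": -28.3, "dz": 0, "gripper": 1}, {"rx": 0, "ry": 0, "rz": 0, "dx": 55, "dy": -28.3, "dz": 0, "gripper": 1}, {"rx": 0, "ry": 0, "rz": 10.2, "dx": 0, "dy": 0, "dz": 12, "gripper": 1}, {"rx": 0, "ry": 0, "rz": 10.2, "dx": 0, "dy": 0, "dz": 12, "gripper": 1}, {"rx": 0, "ry": 0, "rz": 10.2, "dx": 0, "dy": 0, "dz": 12, "gripper": 1}, {"rx": 0, "ry": 0, "rz": 10.2, "dx": 0, "dy": 0, "dz": 12, "gripper": 1}, {"rx": 0, "ry": 0, "rz": 10.2, "dx": 0, "dy": 0, "dz": 12, "gripper": 1}, {"rx": 0, "ry": 0, "rz": 10.2, "dx": 0, "dy": 0, "dz": 12, "gripper": 1}, {"rx": 0, "ry": 0, "rz": 10.2, "dx": 0, "dy": 0, "dz": 12, "gripper": 1}, {"rx": 0, "ry": 0, "rz": 0, "dx": 0, "dy": 0, "dz": 0, "gripper": 1}, {"rx": 0, "ry": 0, "rz": 0, "dx": 0, "dy": 0, "dz": 0, "gripper": 1}]'

```text
clock: 1.98
tcp_pos: [0.5053, 0.3301, 0.1696]
orientation: [-3.099, -0.513, -0.0]
contact_force: [0.7, 0.5, 0.8]
grip_width: 0.0856
gripper_force: 0.0
```

```bash
sed -i 's/o\["grip_width"\].round(4),o\["gripper_force"\].round(1)/round(o["grip_width"],4),round(o["gripper_force"],1)/' st.py
python3 look.py w1
```

```text
1.975 [0.5053 0.3301 0.1696] tool x yaw 18.8 pitch 0.0 zax [ 0.  0. -1.] [-0.8   0.45  0.15  1.82 -0.08  0.88 -1.85] [0.71 0.5  0.77] 0.0856 0.0
```

View pics/w1.png

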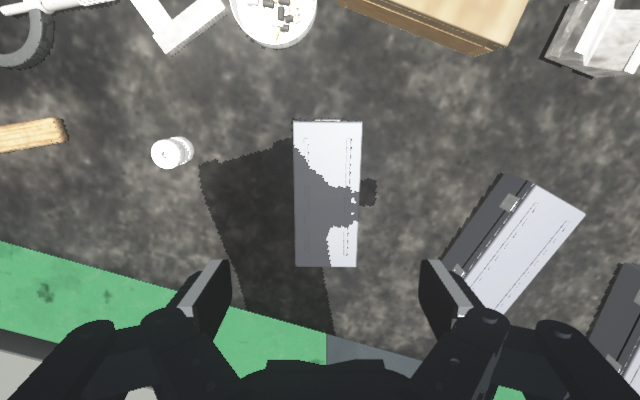

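The wrist view shows case 1's top with corners at about (293,122), (362,122), (356,267) and (295,267), nearly square to the tool.

```bash
cat > quad.py <<'E'
from h import *
def quad(name,q,z=.046):
    c=dict(np.load(f"pics/{name}.npz"))
    p=ray("wrist",q,z,c); m=p.mean(0);a=p[0]+p[1]-p[2]-p[3]
    print(m.round(4),"yaw",np.degrees(np.arctan2(a[1],a[0])).round(1),np.round([np.linalg.norm(p[i]-p[i-1]) for i in range(4)],3),p[:,:2].round(3).tolist())
E
python3 -c "
from quad import *
quad('w1',[(293,122),(362,122),(356,267),(295,267)])"
```

```text
[0.5068 0.3301 0.046 ] yaw 18.2 [0.12  0.051 0.12  0.052] [[0.555, 0.373], [0.572, 0.325], [0.458, 0.287], [0.442, 0.336]]
```

Request:
step_arm --grip_force 32 --moves '[{"rx": 0, "ry": 0, "rz": 0.6, "dx": 1.4, "dy": 0.5, "dz": 30, "gripper": 1}, {"rx": 0, "ry": 0, "rz": 0, "dx": 0, "dy": 0, "dz": 40, "gripper": 1}, {"rx": 0, "ry": 0, "rz": 0, "dx": 0, "dy": 0, "dz": 40, "gripper": 1}, {"rx": 0, "ry": 0, "rz": 0, "dx": 0, "dy": 0, "dz": 19, "gripper": 1}, {"rx": 0, "ry": 0, "rz": 0, "dx": 0, "dy": 0, "dz": 7, "gripper": 0.4}, {"rx": 0, "ry": 0, "rz": 0, "dx": 0, "dy": 0, "dz": 0, "gripper": 0.35}, {"rx": 0, "ry": 0, "rz": 0, "dx": 0, "dy": 0, "dz": 0, "gripper": 0.3}, {"rx": 0, "ry": 0, "rz": 0, "dx": 0, "dy": 0, "dz": 0, "gripper": 0.2}, {"rx": 0, "ry": 0, "rz": 0, "dx": 0, "dy": 0, "dz": 0, "gripper": -1}, {"rx": 0, "ry": 0, "rz": 0, "dx": 0, "dy": 0, "dz": 0, "gripper": -1}, {"rx": 0, "ry": 0, "rz": 0, "dx": 0, "dy": 0, "dz": 0, "gripper": -1}]'

```text
clock: 3.4
tcp_pos: [0.5076, 0.3304, 0.0348]
orientation: [-3.102, -0.491, -0.003]
contact_force: [-0.8, -0.5, 6.6]
grip_width: 0.0514
gripper_force: 32.7
```

```bash
python3 st.py
```

```text
3.4 [0.5076 0.3304 0.0348] tool x yaw 18.0 pitch 0.1 zax [ 0.002  0.001 -1.   ] [-0.77  0.64  0.12  1.88 -0.12  0.62 -1.83] [-0.8  -0.51  6.57] 0.0514 32.7
```

Request:
step_arm --moves '[{"rx": 0, "ry": 0, "rz": 0, "dx": 0, "dy": 0, "dz": -10, "gripper": -1}, {"rx": 0, "ry": 0, "rz": 0, "dx": 0, "dy": 0, "dz": -25, "gripper": -1}, {"rx": 0, "ry": 0, "rz": 0, "dx": 0, "dy": 0, "dz": -30, "gripper": -1}, {"rx": 0, "ry": 0, "rz": 0, "dx": 0, "dy": 0, "dz": -30, "gripper": -1}, {"rx": 0, "ry": 0, "rz": 0, "dx": 0, "dy": 0, "dz": -20, "gripper": -1}, {"rx": 0, "ry": 0, "rz": 0, "dx": 0, "dy": 0, "dz": 0, "gripper": -1}, {"rx": 0, "ry": -5, "rz": 0, "dx": 0, "dy": 0, "dz": 0, "gripper": -1}, {"rx": 0, "ry": -5, "rz": 0, "dx": 0, "dy": 0, "dz": 0, "gripper": -1}, {"rx": 0, "ry": -5, "rz": 0, "dx": 0, "dy": 0, "dz": 0, "gripper": -1}, {"rx": 0, "ry": -5, "rz": 0, "dx": 0, "dy": 0, "dz": 0, "gripper": -1}, {"rx": 0, "ry": 0, "rz": 0, "dx": 0, "dy": 0, "dz": 0, "gripper": -1}, {"rx": 0, "ry": 0, "rz": 0, "dx": 0, "dy": 0, "dz": 0, "gripper": -1}, {"rx": 0, "ry": 0, "rz": 0, "dx": 0, "dy": 0, "dz": 0, "gripper": -1}, {"rx": 0, "ry": 0, "rz": 0, "dx": 0, "dy": 0, "dz": 0, "gripper": -1}, {"rx": 0, "ry": 0, "rz": 0, "dx": 0, "dy": 0, "dz": 0, "gripper": -1}]'

```text
clock: 5.28
tcp_pos: [0.5066, 0.33, 0.1486]
orientation: [3.004, 0.476, -0.529]
contact_force: [0.3, -0.4, -4.0]
grip_width: 0.0514
gripper_force: 35.6
```

```bash
python3 st.py; cat > samp.py <<'E'
from st import *
v=[]
for i in range(8):
    o=r.get_obs();R=Ro.from_rotvec(o["orientation"]).as_matrix();v.append(np.r_[R.T@o["moment"],o["contact_force"][2],o["gripper_force"]]);r.grab_frame("wrist")
v=np.array(v);print("moment tool xyz, fz, grip",v.mean(0).round(3),"sd",v.std(0).round(3))
E
```

```text
5.275 [0.5066 0.33   0.1486] tool x yaw 18.0 pitch -20.0 zax [-0.325 -0.105 -0.94 ] [-0.71  0.65  0.12  1.58 -0.18  1.26 -1.77] [ 0.35 -0.44 -3.96] 0.0514 35.6
```

Request:
step_arm --moves '[{"rx": 0, "ry": 5, "rz": 0, "dx": 0, "dy": 0, "dz": 0, "gripper": -1}, {"rx": 0, "ry": 5, "rz": 0, "dx": 0, "dy": 0, "dz": 0, "gripper": -1}, {"rx": 0, "ry": 5, "rz": 0, "dx": 0, "dy": 0, "dz": 0, "gripper": -1}, {"rx": 0, "ry": 5, "rz": 0, "dx": 0, "dy": 0, "dz": 0, "gripper": -1}, {"rx": 0, "ry": 0, "rz": 0, "dx": 0, "dy": 0, "dz": 0, "gripper": -1}, {"rx": 0, "ry": 0, "rz": 0, "dx": 0, "dy": 0, "dz": 0, "gripper": -1}, {"rx": 0, "ry": 0, "rz": 0, "dx": 0, "dy": 0, "dz": 0, "gripper": -1}, {"rx": 0, "ry": 0, "rz": 0, "dx": 0, "dy": 0, "dz": 0, "gripper": -1}]'

```text
clock: 6.28
tcp_pos: [0.5071, 0.3299, 0.1481]
orientation: [3.103, 0.491, -0.001]
contact_force: [-0.1, 1.0, -5.3]
grip_width: 0.0513
gripper_force: 35.6
```

```bash
python3 samp.py
```

```text
6.275 [0.5071 0.3299 0.1481] tool x yaw 18.0 pitch -0.0 zax [-0. -0. -1.] [-0.8   0.48  0.15  1.83 -0.09  0.84 -1.85] [-0.1   0.99 -5.25] 0.0513 35.6
moment tool xyz, fz, grip [-1.9000e-02 -5.6000e-02 -1.0000e-03 -3.3930e+00  3.5623e+01] sd [0.025 0.024 0.016 0.789 0.   ]
```

Request:
step_arm --moves '[{"rx": 0, "ry": 5, "rz": 0, "dx": 0, "dy": 0, "dz": 0, "gripper": -1}, {"rx": 0, "ry": 5, "rz": 0, "dx": 0, "dy": 0, "dz": 0, "gripper": -1}, {"rx": 0, "ry": 5, "rz": 0, "dx": 0, "dy": 0, "dz": 0, "gripper": -1}, {"rx": 0, "ry": 5, "rz": 0, "dx": 0, "dy": 0, "dz": 0, "gripper": -1}, {"rx": 0, "ry": 0, "rz": 0, "dx": 0, "dy": 0, "dz": 0, "gripper": -1}, {"rx": 0, "ry": 0, "rz": 0, "dx": 0, "dy": 0, "dz": 0, "gripper": -1}, {"rx": 0, "ry": 0, "rz": 0, "dx": 0, "dy": 0, "dz": 0, "gripper": -1}, {"rx": 0, "ry": 0, "rz": 0, "dx": 0, "dy": 0, "dz": 0, "gripper": -1}, {"rx": 0, "ry": 0, "rz": 0, "dx": 0, "dy": 0, "dz": 0, "gripper": -1}]'

```text
clock: 7.8
tcp_pos: [0.507, 0.3299, 0.1483]
orientation: [-3.004, -0.475, -0.53]
contact_force: [-0.8, 0.2, -2.0]
grip_width: 0.0512
gripper_force: 36.4
```

Request:
step_arm --moves '[{"rx": 0, "ry": -5, "rz": 0, "dx": 0, "dy": 0, "dz": 0, "gripper": -1}, {"rx": 0, "ry": -5, "rz": 0, "dx": 0, "dy": 0, "dz": 0, "gripper": -1}, {"rx": 0, "ry": -5, "rz": 0, "dx": 0, "dy": 0, "dz": 0, "gripper": -1}, {"rx": 0, "ry": -5, "rz": 0, "dx": 0, "dy": 0, "dz": 0, "gripper": -1}, {"rx": 0, "ry": 0, "rz": 0, "dx": 0, "dy": 0, "dz": 0, "gripper": -1}, {"rx": 0, "ry": 0, "rz": 0, "dx": 0, "dy": 0, "dz": 0, "gripper": -1}, {"rx": 0, "ry": 0, "rz": 0, "dx": 0, "dy": 0, "dz": 0, "gripper": -1}, {"rx": 0, "ry": 0, "rz": 0, "dx": 0, "dy": 0, "dz": 0, "gripper": -1}]'

```text
clock: 8.8
tcp_pos: [0.5062, 0.3301, 0.1484]
orientation: [-3.103, -0.492, -0.001]
contact_force: [0.4, 0.3, -2.8]
grip_width: 0.0516
gripper_force: 36.4
```

```bash
python3 samp.py
```

```text
8.8 [0.5062 0.3301 0.1484] tool x yaw 18.0 pitch 0.0 zax [ 0.  0. -1.] [-0.79  0.48  0.14  1.83 -0.09  0.84 -1.86] [ 0.43  0.3  -2.78] 0.0516 36.4
moment tool xyz, fz, grip [-4.0000e-03  3.3000e-02 -1.7000e-02 -2.8910e+00  3.6385e+01] sd [0.029 0.033 0.02  0.483 0.   ]
```

Case 1's moment shifts from -0.056 to +0.033 N m, which looks like a rolling part. I'll lower it and then do the others.

Request:
step_arm --moves '[{"rx": 0, "ry": 0, "rz": 0, "dx": 0, "dy": 0, "dz": 25, "gripper": -1}, {"rx": 0, "ry": 0, "rz": 0, "dx": 0, "dy": 0, "dz": 30, "gripper": -1}, {"rx": 0, "ry": 0, "rz": 0, "dx": 0, "dy": 0, "dz": 25, "gripper": -1}, {"rx": 0, "ry": 0, "rz": 0, "dx": 0, "dy": 0, "dz": 16, "gripper": -1}, {"rx": 0, "ry": 0, "rz": 0, "dx": 0, "dy": 0, "dz": 8, "gripper": -1}, {"rx": 0, "ry": 0, "rz": 0, "dx": 0, "dy": 0, "dz": 4, "gripper": -1}, {"rx": 0, "ry": 0, "rz": 0, "dx": 0, "dy": 0, "dz": 3, "gripper": -1}, {"rx": 0, "ry": 0, "rz": 0, "dx": 0, "dy": 0, "dz": 1, "gripper": -1}, {"rx": 0, "ry": 0, "rz": 0, "dx": 0, "dy": 0, "dz": 1, "gripper": -1}, {"rx": 0, "ry": 0, "rz": 0, "dx": 0, "dy": 0, "dz": 0, "gripper": -1}]'

```text
clock: 10.45
tcp_pos: [0.5068, 0.33, 0.0355]
orientation: [-3.103, -0.491, -0.0]
contact_force: [0.9, 0.5, -3.3]
grip_width: 0.0517
gripper_force: 36.4
```

```bash
python3 st.py
```

```text
10.45 [0.5068 0.33   0.0355] tool x yaw 18.0 pitch 0.0 zax [ 0.  0. -1.] [-0.76  0.64  0.11  1.88 -0.11  0.63 -1.84] [ 0.87  0.55 -3.34] 0.0517 36.4
```

Request:
step_arm --moves '[{"rx": 0, "ry": 0, "rz": 0, "dx": 0, "dy": 0, "dz": 0.7, "gripper": -1}, {"rx": 0, "ry": 0, "rz": 0, "dx": 0, "dy": 0, "dz": 0.7, "gripper": -1}, {"rx": 0, "ry": 0, "rz": 0, "dx": 0, "dy": 0, "dz": 0, "gripper": -1}]'

```text
clock: 10.82
tcp_pos: [0.5068, 0.3301, 0.0348]
orientation: [-3.103, -0.491, -0.0]
contact_force: [-3.4, -1.7, 6.5]
grip_width: 0.0511
gripper_force: 37.5
```

Request:
step_arm --grip_force 28 --moves '[{"rx": 0, "ry": 0, "rz": 0, "dx": 0, "dy": 0, "dz": 0, "gripper": 0.4}, {"rx": 0, "ry": 0, "rz": 0, "dx": 0, "dy": 0, "dz": 0, "gripper": 0.6}, {"rx": 0, "ry": 0, "rz": 0, "dx": 0, "dy": 0, "dz": 0, "gripper": 1}, {"rx": 0, "ry": 0, "rz": 0, "dx": 0, "dy": 0, "dz": 0, "gripper": 1}, {"rx": 0, "ry": 0, "rz": 0, "dx": 0, "dy": 0, "dz": -15, "gripper": 1}, {"rx": 0, "ry": 0, "rz": 0, "dx": 0, "dy": 0, "dz": -40, "gripper": 1}, {"rx": 0, "ry": 0, "rz": 0, "dx": 0, "dy": 0, "dz": -40, "gripper": 1}, {"rx": 0, "ry": 0, "rz": 0, "dx": -13.1, "dy": 38.6, "dz": -40, "gripper": 1}, {"rx": 0, "ry": 0, "rz": 0, "dx": -13.1, "dy": 38.6, "dz": 0, "gripper": 1}, {"rx": 0, "ry": 0, "rz": 0, "dx": -13.1, "dy": 38.6, "dz": 0, "gripper": 1}, {"rx": 0, "ry": 0, "rz": 0, "dx": -13.1, "dy": 38.6, "dz": 0, "gripper": 1}, {"rx": 0, "ry": 0, "rz": 8.8, "dx": 0, "dy": 0, "dz": 0, "gripper": 1}, {"rx": 0, "ry": 0, "rz": 8.8, "dx": 0, "dy": 0, "dz": 0, "gripper": 1}, {"rx": 0, "ry": 0, "rz": 8.8, "dx": 0, "dy": 0, "dz": 0, "gripper": 1}, {"rx": 0, "ry": 0, "rz": 0, "dx": 0, "dy": 0, "dz": 0, "gripper": 1}]'

```text
clock: 12.7
tcp_pos: [0.5047, 0.1671, 0.1698]
orientation: [-3.133, 0.228, -0.001]
contact_force: [0.1, -0.4, 0.3]
grip_width: 0.0852
gripper_force: 0.0
```

```bash
python3 look.py w2
```

```text
12.7 [0.5047 0.1671 0.1698] tool x yaw -8.3 pitch 0.0 zax [ 0.001  0.    -1.   ] [-0.66  0.35  0.28  1.99 -0.13  0.81 -2.03] [ 0.1  -0.36  0.31] 0.0852 0.0
```

View pics/w2.png

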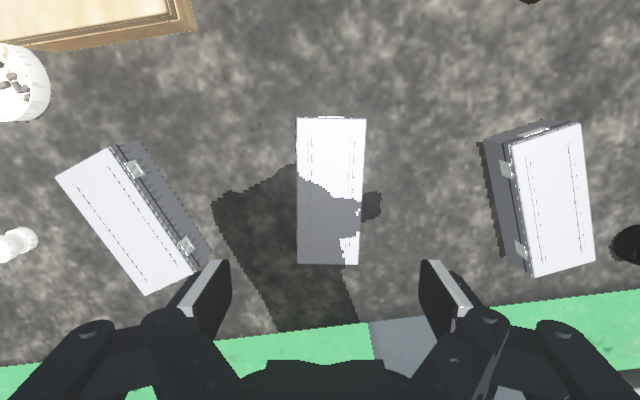

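The wrist view shows case 2 below, corners (297,117), (366,119), (358,265) and (298,264). Case 3 is on the right and case 1 on the left.

```bash
python3 -c "
from quad import *
quad('w2',[(297,117),(366,119),(358,265),(298,264)])
quad('w2',[(510,144),(580,123),(596,261),(534,277)])
quad('w2',[(55,177),(111,147),(197,271),(146,295)])"
```

```text
[0.508  0.1632 0.046 ] yaw -9.3 [0.121 0.051 0.12  0.051] [[0.572, 0.178], [0.563, 0.128], [0.445, 0.148], [0.453, 0.198]]
[ 0.4743 -0.0142  0.046 ] yaw 11.2 [0.12  0.051 0.12  0.052] [[0.529, 0.023], [0.537, -0.028], [0.419, -0.051], [0.411, -0.0]]
[0.5063 0.3283 0.046 ] yaw 18.4 [0.118 0.053 0.118 0.053] [[0.554, 0.372], [0.57, 0.321], [0.459, 0.284], [0.442, 0.335]]
```

Request:
step_arm --grip_force 30 --moves '[{"rx": 0, "ry": 0, "rz": 0, "dx": 3.8, "dy": 3.4, "dz": 30, "gripper": 1}, {"rx": 0, "ry": 0, "rz": 1, "dx": 0, "dy": 0, "dz": 40, "gripper": 1}, {"rx": 0, "ry": 0, "rz": 0, "dx": 0, "dy": 0, "dz": 40, "gripper": 1}, {"rx": 0, "ry": 0, "rz": 0, "dx": 0, "dy": 0, "dz": 18, "gripper": 1}, {"rx": 0, "ry": 0, "rz": 0, "dx": 0, "dy": 0, "dz": 7, "gripper": 0.4}, {"rx": 0, "ry": 0, "rz": 0, "dx": 0, "dy": 0, "dz": 0, "gripper": 0.35}, {"rx": 0, "ry": 0, "rz": 0, "dx": 0, "dy": 0, "dz": 0, "gripper": 0.3}, {"rx": 0, "ry": 0, "rz": 0, "dx": 0, "dy": 0, "dz": 0, "gripper": 0.2}, {"rx": 0, "ry": 0, "rz": 0, "dx": 0, "dy": 0, "dz": 0, "gripper": -1}, {"rx": 0, "ry": 0, "rz": 0, "dx": 0, "dy": 0, "dz": 0, "gripper": -1}, {"rx": 0, "ry": 0, "rz": 0, "dx": 0, "dy": 0, "dz": 0, "gripper": -1}]'

```text
clock: 14.12
tcp_pos: [0.5087, 0.1633, 0.0352]
orientation: [-3.13, 0.257, -0.003]
contact_force: [-1.5, -0.3, 6.9]
grip_width: 0.0513
gripper_force: 30.0
```

```bash
python3 st.py
```

```text
14.125 [0.5087 0.1633 0.0352] tool x yaw -9.4 pitch 0.1 zax [ 0.002  0.001 -1.   ] [-0.59  0.57  0.21  2.05 -0.22  0.53 -1.96] [-1.45 -0.32  6.87] 0.0513 30.0
```

Request:
step_arm --moves '[{"rx": 0, "ry": 0, "rz": 0, "dx": 0, "dy": 0, "dz": -10, "gripper": -1}, {"rx": 0, "ry": 0, "rz": 0, "dx": 0, "dy": 0, "dz": -25, "gripper": -1}, {"rx": 0, "ry": 0, "rz": 0, "dx": 0, "dy": 0, "dz": -30, "gripper": -1}, {"rx": 0, "ry": 0, "rz": 0, "dx": 0, "dy": 0, "dz": -30, "gripper": -1}, {"rx": 0, "ry": 0, "rz": 0, "dx": 0, "dy": 0, "dz": -20, "gripper": -1}, {"rx": 0, "ry": 0, "rz": 0, "dx": 0, "dy": 0, "dz": 0, "gripper": -1}, {"rx": 0, "ry": -5, "rz": 0, "dx": 0, "dy": 0, "dz": 0, "gripper": -1}, {"rx": 0, "ry": -5, "rz": 0, "dx": 0, "dy": 0, "dz": 0, "gripper": -1}, {"rx": 0, "ry": -5, "rz": 0, "dx": 0, "dy": 0, "dz": 0, "gripper": -1}, {"rx": 0, "ry": -5, "rz": 0, "dx": 0, "dy": 0, "dz": 0, "gripper": -1}, {"rx": 0, "ry": 0, "rz": 0, "dx": 0, "dy": 0, "dz": 0, "gripper": -1}, {"rx": 0, "ry": 0, "rz": 0, "dx": 0, "dy": 0, "dz": 0, "gripper": -1}, {"rx": 0, "ry": 0, "rz": 0, "dx": 0, "dy": 0, "dz": 0, "gripper": -1}, {"rx": 0, "ry": 0, "rz": 0, "dx": 0, "dy": 0, "dz": 0, "gripper": -1}, {"rx": 0, "ry": 0, "rz": 0, "dx": 0, "dy": 0, "dz": 0, "gripper": -1}]'

```text
clock: 16.0
tcp_pos: [0.5077, 0.1632, 0.1492]
orientation: [-3.056, 0.251, 0.538]
contact_force: [0.4, -0.8, -3.2]
grip_width: 0.0521
gripper_force: 33.1
```

Request:
step_arm --moves '[{"rx": 0, "ry": 5, "rz": 0, "dx": 0, "dy": 0, "dz": 0, "gripper": -1}, {"rx": 0, "ry": 5, "rz": 0, "dx": 0, "dy": 0, "dz": 0, "gripper": -1}, {"rx": 0, "ry": 5, "rz": 0, "dx": 0, "dy": 0, "dz": 0, "gripper": -1}, {"rx": 0, "ry": 5, "rz": 0, "dx": 0, "dy": 0, "dz": 0, "gripper": -1}, {"rx": 0, "ry": 0, "rz": 0, "dx": 0, "dy": 0, "dz": 0, "gripper": -1}, {"rx": 0, "ry": 0, "rz": 0, "dx": 0, "dy": 0, "dz": 0, "gripper": -1}, {"rx": 0, "ry": 0, "rz": 0, "dx": 0, "dy": 0, "dz": 0, "gripper": -1}, {"rx": 0, "ry": 0, "rz": 0, "dx": 0, "dy": 0, "dz": 0, "gripper": -1}]'

```text
clock: 17.0
tcp_pos: [0.5083, 0.1628, 0.1488]
orientation: [3.131, -0.259, -0.001]
contact_force: [0.3, -0.3, -2.9]
grip_width: 0.0516
gripper_force: 33.1
```

```bash
sed -i 's/range(8)/range(14)/' samp.py; python3 samp.py
```

```text
17.0 [0.5083 0.1628 0.1488] tool x yaw -9.4 pitch -0.0 zax [-0. -0. -1.] [-0.66  0.39  0.28  2.   -0.15  0.77 -2.02] [ 0.33 -0.33 -2.88] 0.0516 33.1
moment tool xyz, fz, grip [-1.0000e-03  9.0000e-03 -5.0000e-03 -3.2770e+00  3.3096e+01] sd [0.034 0.023 0.034 0.484 0.002]
```

Request:
step_arm --moves '[{"rx": 0, "ry": 5, "rz": 0, "dx": 0, "dy": 0, "dz": 0, "gripper": -1}, {"rx": 0, "ry": 5, "rz": 0, "dx": 0, "dy": 0, "dz": 0, "gripper": -1}, {"rx": 0, "ry": 5, "rz": 0, "dx": 0, "dy": 0, "dz": 0, "gripper": -1}, {"rx": 0, "ry": 5, "rz": 0, "dx": 0, "dy": 0, "dz": 0, "gripper": -1}, {"rx": 0, "ry": 0, "rz": 0, "dx": 0, "dy": 0, "dz": 0, "gripper": -1}, {"rx": 0, "ry": 0, "rz": 0, "dx": 0, "dy": 0, "dz": 0, "gripper": -1}, {"rx": 0, "ry": 0, "rz": 0, "dx": 0, "dy": 0, "dz": 0, "gripper": -1}, {"rx": 0, "ry": 0, "rz": 0, "dx": 0, "dy": 0, "dz": 0, "gripper": -1}, {"rx": 0, "ry": 0, "rz": 0, "dx": 0, "dy": 0, "dz": 0, "gripper": -1}]'

```text
clock: 18.82
tcp_pos: [0.5082, 0.1627, 0.149]
orientation: [3.056, -0.253, 0.539]
contact_force: [-0.4, -0.6, -2.8]
grip_width: 0.0514
gripper_force: 33.1
```

Request:
step_arm --moves '[{"rx": 0, "ry": -5, "rz": 0, "dx": 0, "dy": 0, "dz": 0, "gripper": -1}, {"rx": 0, "ry": -5, "rz": 0, "dx": 0, "dy": 0, "dz": 0, "gripper": -1}, {"rx": 0, "ry": -5, "rz": 0, "dx": 0, "dy": 0, "dz": 0, "gripper": -1}, {"rx": 0, "ry": -5, "rz": 0, "dx": 0, "dy": 0, "dz": 0, "gripper": -1}, {"rx": 0, "ry": 0, "rz": 0, "dx": 0, "dy": 0, "dz": 0, "gripper": -1}, {"rx": 0, "ry": 0, "rz": 0, "dx": 0, "dy": 0, "dz": 0, "gripper": -1}, {"rx": 0, "ry": 0, "rz": 0, "dx": 0, "dy": 0, "dz": 0, "gripper": -1}, {"rx": 0, "ry": 0, "rz": 0, "dx": 0, "dy": 0, "dz": 0, "gripper": -1}]'

```text
clock: 19.82
tcp_pos: [0.5073, 0.1634, 0.1489]
orientation: [3.131, -0.256, 0.0]
contact_force: [-0.1, -0.8, -3.1]
grip_width: 0.0513
gripper_force: 33.1
```

```bash
python3 samp.py
```

```text
19.825 [0.5073 0.1634 0.1489] tool x yaw -9.3 pitch 0.0 zax [ 0. -0. -1.] [-0.64  0.38  0.26  2.01 -0.14  0.77 -2.03] [-0.14 -0.79 -3.09] 0.0513 33.1
moment tool xyz, fz, grip [-1.0000e-03 -1.0000e-03 -1.0000e-03 -3.1180e+00  3.3094e+01] sd [0.024 0.033 0.02  0.457 0.003]
```

Case 2 doesn't change (0.009 to -0.001), so its part is bedded. Setting it down.

Request:
step_arm --moves '[{"rx": 0, "ry": 0, "rz": 0, "dx": 0, "dy": 0, "dz": 25, "gripper": -1}, {"rx": 0, "ry": 0, "rz": 0, "dx": 0, "dy": 0, "dz": 30, "gripper": -1}, {"rx": 0, "ry": 0, "rz": 0, "dx": 0, "dy": 0, "dz": 25, "gripper": -1}, {"rx": 0, "ry": 0, "rz": 0, "dx": 0, "dy": 0, "dz": 16, "gripper": -1}, {"rx": 0, "ry": 0, "rz": 0, "dx": 0, "dy": 0, "dz": 8, "gripper": -1}, {"rx": 0, "ry": 0, "rz": 0, "dx": 0, "dy": 0, "dz": 4, "gripper": -1}, {"rx": 0, "ry": 0, "rz": 0, "dx": 0, "dy": 0, "dz": 3, "gripper": -1}, {"rx": 0, "ry": 0, "rz": 0, "dx": 0, "dy": 0, "dz": 1, "gripper": -1}, {"rx": 0, "ry": 0, "rz": 0, "dx": 0, "dy": 0, "dz": 1, "gripper": -1}, {"rx": 0, "ry": 0, "rz": 0, "dx": 0, "dy": 0, "dz": 0.7, "gripper": -1}, {"rx": 0, "ry": 0, "rz": 0, "dx": 0, "dy": 0, "dz": 0.7, "gripper": -1}, {"rx": 0, "ry": 0, "rz": 0, "dx": 0, "dy": 0, "dz": 0, "gripper": -1}]'

```text
clock: 22.02
tcp_pos: [0.5079, 0.1631, 0.0352]
orientation: [-3.131, 0.258, -0.0]
contact_force: [-2.8, -0.5, 5.0]
grip_width: 0.0516
gripper_force: 34.0
```

Request:
step_arm --grip_force 30 --moves '[{"rx": 0, "ry": 0, "rz": 0, "dx": 0, "dy": 0, "dz": 0, "gripper": 0.4}, {"rx": 0, "ry": 0, "rz": 0, "dx": 0, "dy": 0, "dz": 0, "gripper": 0.6}, {"rx": 0, "ry": 0, "rz": 0, "dx": 0, "dy": 0, "dz": 0, "gripper": 1}, {"rx": 0, "ry": 0, "rz": 0, "dx": 0, "dy": 0, "dz": 0, "gripper": 1}, {"rx": 0, "ry": 0, "rz": 0, "dx": 0, "dy": 0, "dz": -15, "gripper": 1}, {"rx": 0, "ry": 0, "rz": 0, "dx": 0, "dy": 0, "dz": -40, "gripper": 1}, {"rx": 0, "ry": 0, "rz": 0, "dx": 0, "dy": 0, "dz": -40, "gripper": 1}, {"rx": 0, "ry": 0, "rz": 0, "dx": -1.1, "dy": 45.1, "dz": -40, "gripper": 1}, {"rx": 0, "ry": 0, "rz": 0, "dx": -1.1, "dy": 45.1, "dz": 0, "gripper": 1}, {"rx": 0, "ry": 0, "rz": 0, "dx": -1.1, "dy": 45.1, "dz": 0, "gripper": 1}, {"rx": 0, "ry": 0, "rz": 0, "dx": -1.1, "dy": 45.1, "dz": 0, "gripper": 1}, {"rx": 0, "ry": 0, "rz": -6.9, "dx": 0, "dy": 0, "dz": 0, "gripper": 1}, {"rx": 0, "ry": 0, "rz": -6.9, "dx": 0, "dy": 0, "dz": 0, "gripper": 1}, {"rx": 0, "ry": 0, "rz": -6.9, "dx": 0, "dy": 0, "dz": 0, "gripper": 1}, {"rx": 0, "ry": 0, "rz": 0, "dx": 0, "dy": 0, "dz": 0, "gripper": 1}]'

```text
clock: 23.9
tcp_pos: [0.4741, -0.0144, 0.1703]
orientation: [-3.126, -0.307, -0.002]
contact_force: [-0.7, -0.1, 0.8]
grip_width: 0.0853
gripper_force: 0.0
```

```bash
python3 look.py w3
```

```text
23.9 [ 0.4741 -0.0144  0.1703] tool x yaw 11.2 pitch 0.1 zax [ 0.001  0.    -1.   ] [-0.33  0.26  0.27  2.12 -0.1   0.77 -1.38] [-0.69 -0.09  0.75] 0.0853 0.0
```

View pics/w3.png

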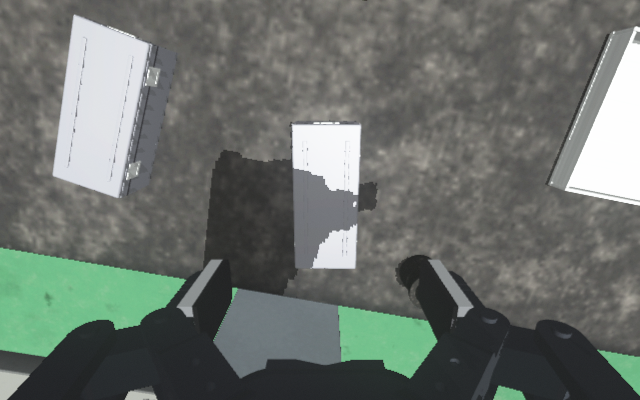

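Case 3's corners are at (291,123), (361,123), (356,269) and (295,269), and the loupe's top shows beside the right finger at about (413,268).

```bash
python3 -c "
from quad import *
quad('w3',[(291,123),(361,123),(356,269),(295,269)])
quad('w3',[(73,15),(152,43),(122,197),(53,176)])
print(ray('wrist',[(415,270)],.038,dict(np.load('pics/w3.npz'))))
print(ray('wrist',[(549,185),(612,31)],.022,dict(np.load('pics/w3.npz'))))"
```

```text
[ 0.4741 -0.0145  0.046 ] yaw 11.1 [0.121 0.052 0.121 0.052] [[0.528, 0.023], [0.539, -0.028], [0.42, -0.052], [0.41, -0.001]]
[0.5078 0.1619 0.046 ] yaw -9.2 [0.119 0.054 0.119 0.053] [[0.57, 0.179], [0.563, 0.126], [0.446, 0.145], [0.453, 0.198]]
[[ 0.4247471  -0.10464332  0.038     ]]
[[ 0.51869529 -0.20182458  0.022     ]
 [ 0.64010324 -0.2008515   0.022     ]]
```

Request:
step_arm --grip_force 30 --moves '[{"rx": 0, "ry": 0, "rz": 0, "dx": 0, "dy": 0, "dz": 30, "gripper": 1}, {"rx": 0, "ry": 0, "rz": 0, "dx": 0, "dy": 0, "dz": 40, "gripper": 1}, {"rx": 0, "ry": 0, "rz": 0, "dx": 0, "dy": 0, "dz": 40, "gripper": 1}, {"rx": 0, "ry": 0, "rz": 0, "dx": 0, "dy": 0, "dz": 18, "gripper": 1}, {"rx": 0, "ry": 0, "rz": 0, "dx": 0, "dy": 0, "dz": 7.5, "gripper": 0.4}, {"rx": 0, "ry": 0, "rz": 0, "dx": 0, "dy": 0, "dz": 0, "gripper": 0.35}, {"rx": 0, "ry": 0, "rz": 0, "dx": 0, "dy": 0, "dz": 0, "gripper": 0.3}, {"rx": 0, "ry": 0, "rz": 0, "dx": 0, "dy": 0, "dz": 0, "gripper": 0.2}, {"rx": 0, "ry": 0, "rz": 0, "dx": 0, "dy": 0, "dz": 0, "gripper": -1}, {"rx": 0, "ry": 0, "rz": 0, "dx": 0, "dy": 0, "dz": 0, "gripper": -1}, {"rx": 0, "ry": 0, "rz": 0, "dx": 0, "dy": 0, "dz": 0, "gripper": -1}]'

```text
clock: 25.32
tcp_pos: [0.4748, -0.0143, 0.035]
orientation: [-3.126, -0.308, -0.003]
contact_force: [-1.0, -0.1, 7.4]
grip_width: 0.0518
gripper_force: 30.0
```

```bash
python3 st.py
```

```text
25.325 [ 0.4748 -0.0143  0.035 ] tool x yaw 11.3 pitch 0.1 zax [ 0.002  0.    -1.   ] [-0.26  0.51  0.19  2.19 -0.21  0.46 -1.28] [-0.99 -0.15  7.35] 0.0518 30.0
```

Request:
step_arm --moves '[{"rx": 0, "ry": 0, "rz": 0, "dx": 0, "dy": 0, "dz": -10, "gripper": -1}, {"rx": 0, "ry": 0, "rz": 0, "dx": 0, "dy": 0, "dz": -25, "gripper": -1}, {"rx": 0, "ry": 0, "rz": 0, "dx": 0, "dy": 0, "dz": -30, "gripper": -1}, {"rx": 0, "ry": 0, "rz": 0, "dx": 0, "dy": 0, "dz": -30, "gripper": -1}, {"rx": 0, "ry": 0, "rz": 0, "dx": 0, "dy": 0, "dz": -20, "gripper": -1}, {"rx": 0, "ry": 0, "rz": 0, "dx": 0, "dy": 0, "dz": 0, "gripper": -1}, {"rx": 0, "ry": -5, "rz": 0, "dx": 0, "dy": 0, "dz": 0, "gripper": -1}, {"rx": 0, "ry": -5, "rz": 0, "dx": 0, "dy": 0, "dz": 0, "gripper": -1}, {"rx": 0, "ry": -5, "rz": 0, "dx": 0, "dy": 0, "dz": 0, "gripper": -1}, {"rx": 0, "ry": -5, "rz": 0, "dx": 0, "dy": 0, "dz": 0, "gripper": -1}, {"rx": 0, "ry": 0, "rz": 0, "dx": 0, "dy": 0, "dz": 0, "gripper": -1}, {"rx": 0, "ry": 0, "rz": 0, "dx": 0, "dy": 0, "dz": 0, "gripper": -1}, {"rx": 0, "ry": 0, "rz": 0, "dx": 0, "dy": 0, "dz": 0, "gripper": -1}, {"rx": 0, "ry": 0, "rz": 0, "dx": 0, "dy": 0, "dz": 0, "gripper": -1}, {"rx": 0, "ry": 0, "rz": 0, "dx": 0, "dy": 0, "dz": 0, "gripper": -1}]'

```text
clock: 27.2
tcp_pos: [0.474, -0.0143, 0.1492]
orientation: [3.046, 0.301, -0.536]
contact_force: [0.1, -0.3, -1.9]
grip_width: 0.0518
gripper_force: 32.8
```

Request:
step_arm --moves '[{"rx": 0, "ry": 5, "rz": 0, "dx": 0, "dy": 0, "dz": 0, "gripper": -1}, {"rx": 0, "ry": 5, "rz": 0, "dx": 0, "dy": 0, "dz": 0, "gripper": -1}, {"rx": 0, "ry": 5, "rz": 0, "dx": 0, "dy": 0, "dz": 0, "gripper": -1}, {"rx": 0, "ry": 5, "rz": 0, "dx": 0, "dy": 0, "dz": 0, "gripper": -1}, {"rx": 0, "ry": 0, "rz": 0, "dx": 0, "dy": 0, "dz": 0, "gripper": -1}, {"rx": 0, "ry": 0, "rz": 0, "dx": 0, "dy": 0, "dz": 0, "gripper": -1}, {"rx": 0, "ry": 0, "rz": 0, "dx": 0, "dy": 0, "dz": 0, "gripper": -1}, {"rx": 0, "ry": 0, "rz": 0, "dx": 0, "dy": 0, "dz": 0, "gripper": -1}]'

```text
clock: 28.2
tcp_pos: [0.4744, -0.0141, 0.1488]
orientation: [3.126, 0.31, -0.001]
contact_force: [0.1, 0.4, -1.4]
grip_width: 0.0519
gripper_force: 32.9
```

```bash
python3 samp.py
```

```text
28.2 [ 0.4744 -0.0141  0.1488] tool x yaw 11.3 pitch -0.0 zax [-0.001 -0.    -1.   ] [-0.33  0.3   0.27  2.14 -0.12  0.72 -1.36] [ 0.14  0.42 -1.39] 0.0519 32.9
moment tool xyz, fz, grip [ 1.0000e-03 -4.0000e-03  9.0000e-03 -2.6650e+00  3.2875e+01] sd [0.028 0.026 0.03  0.636 0.001]
```

Request:
step_arm --moves '[{"rx": 0, "ry": 5, "rz": 0, "dx": 0, "dy": 0, "dz": 0, "gripper": -1}, {"rx": 0, "ry": 5, "rz": 0, "dx": 0, "dy": 0, "dz": 0, "gripper": -1}, {"rx": 0, "ry": 5, "rz": 0, "dx": 0, "dy": 0, "dz": 0, "gripper": -1}, {"rx": 0, "ry": 5, "rz": 0, "dx": 0, "dy": 0, "dz": 0, "gripper": -1}, {"rx": 0, "ry": 0, "rz": 0, "dx": 0, "dy": 0, "dz": 0, "gripper": -1}, {"rx": 0, "ry": 0, "rz": 0, "dx": 0, "dy": 0, "dz": 0, "gripper": -1}, {"rx": 0, "ry": 0, "rz": 0, "dx": 0, "dy": 0, "dz": 0, "gripper": -1}, {"rx": 0, "ry": 0, "rz": 0, "dx": 0, "dy": 0, "dz": 0, "gripper": -1}, {"rx": 0, "ry": 0, "rz": 0, "dx": 0, "dy": 0, "dz": 0, "gripper": -1}]'

```text
clock: 30.02
tcp_pos: [0.4742, -0.0141, 0.149]
orientation: [-3.046, -0.302, -0.537]
contact_force: [-1.2, 0.5, -3.1]
grip_width: 0.0514
gripper_force: 32.9
```

```bash
python3 st.py
```

```text
30.025 [ 0.4742 -0.0141  0.149 ] tool x yaw 11.3 pitch 20.0 zax [ 0.335  0.067 -0.94 ] [-0.24  0.17  0.18  2.36 -0.28  0.28 -1.19] [-1.23  0.55 -3.14] 0.0514 32.9
```

Request:
step_arm --moves '[{"rx": 0, "ry": -5, "rz": 0, "dx": 0, "dy": 0, "dz": 0, "gripper": -1}, {"rx": 0, "ry": -5, "rz": 0, "dx": 0, "dy": 0, "dz": 0, "gripper": -1}, {"rx": 0, "ry": -5, "rz": 0, "dx": 0, "dy": 0, "dz": 0, "gripper": -1}, {"rx": 0, "ry": -5, "rz": 0, "dx": 0, "dy": 0, "dz": 0, "gripper": -1}, {"rx": 0, "ry": 0, "rz": 0, "dx": 0, "dy": 0, "dz": 0, "gripper": -1}, {"rx": 0, "ry": 0, "rz": 0, "dx": 0, "dy": 0, "dz": 0, "gripper": -1}, {"rx": 0, "ry": 0, "rz": 0, "dx": 0, "dy": 0, "dz": 0, "gripper": -1}, {"rx": 0, "ry": 0, "rz": 0, "dx": 0, "dy": 0, "dz": 0, "gripper": -1}]'

```text
clock: 31.02
tcp_pos: [0.4736, -0.0144, 0.149]
orientation: [-3.126, -0.309, -0.001]
contact_force: [-0.1, 0.5, -3.5]
grip_width: 0.0518
gripper_force: 32.9
```

```bash
python3 samp.py
```

```text
31.025 [ 0.4736 -0.0144  0.149 ] tool x yaw 11.3 pitch 0.0 zax [ 0.  0. -1.] [-0.34  0.29  0.28  2.14 -0.12  0.72 -1.35] [-0.05  0.54 -3.54] 0.0518 32.9
moment tool xyz, fz, grip [-6.000e-03  1.700e-02 -3.000e-03 -2.665e+00  3.288e+01] sd [0.031 0.023 0.026 0.478 0.006]
```

Case 3's part is bedded too (-0.004 to +0.017), so case 1 is the one that rattles. Setting case 3 down.

Request:
step_arm --moves '[{"rx": 0, "ry": 0, "rz": 0, "dx": 0, "dy": 0, "dz": 25, "gripper": -1}, {"rx": 0, "ry": 0, "rz": 0, "dx": 0, "dy": 0, "dz": 30, "gripper": -1}, {"rx": 0, "ry": 0, "rz": 0, "dx": 0, "dy": 0, "dz": 25, "gripper": -1}, {"rx": 0, "ry": 0, "rz": 0, "dx": 0, "dy": 0, "dz": 16, "gripper": -1}, {"rx": 0, "ry": 0, "rz": 0, "dx": 0, "dy": 0, "dz": 8, "gripper": -1}, {"rx": 0, "ry": 0, "rz": 0, "dx": 0, "dy": 0, "dz": 4, "gripper": -1}, {"rx": 0, "ry": 0, "rz": 0, "dx": 0, "dy": 0, "dz": 3, "gripper": -1}, {"rx": 0, "ry": 0, "rz": 0, "dx": 0, "dy": 0, "dz": 1, "gripper": -1}, {"rx": 0, "ry": 0, "rz": 0, "dx": 0, "dy": 0, "dz": 1, "gripper": -1}, {"rx": 0, "ry": 0, "rz": 0, "dx": 0, "dy": 0, "dz": 0.7, "gripper": -1}, {"rx": 0, "ry": 0, "rz": 0, "dx": 0, "dy": 0, "dz": 0.7, "gripper": -1}, {"rx": 0, "ry": 0, "rz": 0, "dx": 0, "dy": 0, "dz": 0, "gripper": -1}]'

```text
clock: 33.22
tcp_pos: [0.4741, -0.0142, 0.0351]
orientation: [-3.126, -0.309, -0.0]
contact_force: [-1.6, 1.1, 4.6]
grip_width: 0.0514
gripper_force: 33.6
```

Request:
step_arm --grip_force 31 --moves '[{"rx": 0, "ry": 0, "rz": 0, "dx": 0, "dy": 0, "dz": 0, "gripper": 0.4}, {"rx": 0, "ry": 0, "rz": 0, "dx": 0, "dy": 0, "dz": 0, "gripper": 0.6}, {"rx": 0, "ry": 0, "rz": 0, "dx": 0, "dy": 0, "dz": 0, "gripper": 1}, {"rx": 0, "ry": 0, "rz": 0, "dx": 0, "dy": 0, "dz": 0, "gripper": 1}, {"rx": 0, "ry": 0, "rz": 0, "dx": 0, "dy": 0, "dz": -15, "gripper": 1}, {"rx": 0, "ry": 0, "rz": 0, "dx": 0, "dy": 0, "dz": -40, "gripper": 1}, {"rx": 0, "ry": 0, "rz": 0, "dx": 0, "dy": 0, "dz": -40, "gripper": 1}, {"rx": 0, "ry": 0, "rz": 0, "dx": 16.6, "dy": -55.2, "dz": -40, "gripper": 1}, {"rx": 0, "ry": 0, "rz": 0, "dx": 16.6, "dy": -55.2, "dz": 0, "gripper": 1}, {"rx": 0, "ry": 0, "rz": 0, "dx": 16.6, "dy": -55.2, "dz": 0, "gripper": 1}, {"rx": 0, "ry": 0, "rz": 0, "dx": 16.6, "dy": -55.2, "dz": 0, "gripper": 1}, {"rx": 0, "ry": 0, "rz": 0, "dx": 16.6, "dy": -55.2, "dz": 0, "gripper": 1}, {"rx": 0, "ry": 0, "rz": 0, "dx": 16.6, "dy": -55.2, "dz": 0, "gripper": 1}, {"rx": 0, "ry": 0, "rz": -6.8, "dx": 0, "dy": 0, "dz": 0, "gripper": 1}, {"rx": 0, "ry": 0, "rz": 0, "dx": 0, "dy": 0, "dz": 0, "gripper": 1}, {"rx": 0, "ry": 0, "rz": 0, "dx": 0, "dy": 0, "dz": 0, "gripper": 1}]'

```text
clock: 35.22
tcp_pos: [0.5065, 0.3226, 0.1658]
orientation: [3.103, 0.488, 0.0]
contact_force: [0.1, -0.7, 0.3]
grip_width: 0.0853
gripper_force: 0.0
```

```bash
python3 look.py w4; python3 -c "
from h import *
r.grab_frame; cv2.imwrite('pics/scene1.png',r.grab_frame('scene'))"
```

```text
35.225 [0.5065 0.3226 0.1658] tool x yaw 17.9 pitch 0.0 zax [ 0. -0. -1.] [-0.8   0.45  0.18  1.83 -0.1   0.87 -1.84] [ 0.08 -0.68  0.29] 0.0853 0.0
```

View pics/w4.png

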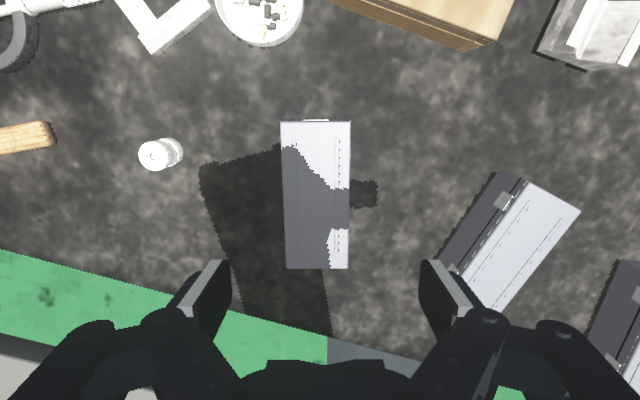

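Case 1's corners are now at (281,121), (351,121), (347,269) and (286,269). The tool stopped about 7 mm short.

```bash
python3 -c "
from quad import *
quad('w4',[(281,121),(351,121),(347,269),(286,269)])"
```

```text
[0.5061 0.3301 0.046 ] yaw 17.7 [0.12  0.051 0.12  0.051] [[0.556, 0.373], [0.571, 0.324], [0.457, 0.288], [0.441, 0.336]]
```

Request:
step_arm --grip_force 31 --moves '[{"rx": 0, "ry": 0, "rz": 0, "dx": 2.2, "dy": -7.1, "dz": 26, "gripper": 1}, {"rx": 0, "ry": 0, "rz": 0, "dx": 0, "dy": 0, "dz": 40, "gripper": 1}, {"rx": 0, "ry": 0, "rz": 0, "dx": 0, "dy": 0, "dz": 40, "gripper": 1}, {"rx": 0, "ry": 0, "rz": 0, "dx": 0, "dy": 0, "dz": 18, "gripper": 1}, {"rx": 0, "ry": 0, "rz": 0, "dx": 0, "dy": 0, "dz": 7, "gripper": 0.4}, {"rx": 0, "ry": 0, "rz": 0, "dx": 0, "dy": 0, "dz": 0, "gripper": 0.35}, {"rx": 0, "ry": 0, "rz": 0, "dx": 0, "dy": 0, "dz": 0, "gripper": 0.3}, {"rx": 0, "ry": 0, "rz": 0, "dx": 0, "dy": 0, "dz": 0, "gripper": 0.2}, {"rx": 0, "ry": 0, "rz": 0, "dx": 0, "dy": 0, "dz": 0, "gripper": -1}, {"rx": 0, "ry": 0, "rz": 0, "dx": 0, "dy": 0, "dz": 0, "gripper": -1}, {"rx": 0, "ry": 0, "rz": 0, "dx": 0, "dy": 0, "dz": 0, "gripper": -1}]'

```text
clock: 36.7
tcp_pos: [0.5071, 0.3314, 0.0357]
orientation: [-3.102, -0.493, -0.003]
contact_force: [-0.5, -0.9, 6.7]
grip_width: 0.0513
gripper_force: 31.5
```

```bash
python3 st.py
```

```text
36.7 [0.5071 0.3314 0.0357] tool x yaw 18.1 pitch 0.1 zax [ 0.002  0.001 -1.   ] [-0.78  0.64  0.13  1.88 -0.14  0.63 -1.82] [-0.45 -0.93  6.67] 0.0513 31.5
```

```bash
python3 -c "
from h import *
print(ray('scene',np.array([(300,127),(445,122),(372,125)])/2.85+[170,150],0).round(3))
p=ray('side',[(321,170),(330,158),(362,159),(357,176)],.022);print(p.round(3),p.mean(0))"
```

```text
[[ 0.708  0.118  0.   ]
 [ 0.631 -0.014  0.   ]
 [ 0.669  0.054  0.   ]]
[[ 0.638 -0.215  0.022]
 [ 0.631 -0.354  0.022]
 [ 0.515 -0.36   0.022]
 [ 0.513 -0.175  0.022]] [ 0.57424252 -0.2759759   0.022     ]
```

Request:
step_arm --moves '[{"rx": 0, "ry": 0, "rz": 0, "dx": 0, "dy": 0, "dz": -10, "gripper": -1}, {"rx": 0, "ry": 0, "rz": 0, "dx": 0, "dy": 0, "dz": -25, "gripper": -1}, {"rx": 0, "ry": 0, "rz": 0, "dx": 0, "dy": 0, "dz": -30, "gripper": -1}, {"rx": 0, "ry": 0, "rz": 0, "dx": 0, "dy": 0, "dz": -30, "gripper": -1}, {"rx": 0, "ry": 0, "rz": 0, "dx": 0, "dy": 0, "dz": -25, "gripper": -1}, {"rx": 0, "ry": 0, "rz": 0, "dx": 0, "dy": 0, "dz": -15, "gripper": -1}]'

```text
clock: 37.45
tcp_pos: [0.5062, 0.3314, 0.1708]
orientation: [-3.102, -0.494, -0.002]
contact_force: [0.6, 0.6, -3.0]
grip_width: 0.0519
gripper_force: 33.7
```

Request:
step_arm --moves '[{"rx": 0, "ry": 0, "rz": 0, "dx": -8, "dy": 15, "dz": 0, "gripper": -1}, {"rx": 0, "ry": 0, "rz": 0, "dx": -14, "dy": 27.6, "dz": 0, "gripper": -1}, {"rx": 0, "ry": 0, "rz": 0, "dx": -14, "dy": 27.6, "dz": 0, "gripper": -1}, {"rx": 0, "ry": 0, "rz": 0, "dx": -14, "dy": 27.6, "dz": 0, "gripper": -1}, {"rx": 0, "ry": 0, "rz": 0, "dx": -14, "dy": 27.6, "dz": 0, "gripper": -1}, {"rx": 0, "ry": 0, "rz": 0, "dx": -14, "dy": 27.6, "dz": 0, "gripper": -1}, {"rx": 0, "ry": 0, "rz": 0, "dx": -14, "dy": 27.6, "dz": 0, "gripper": -1}, {"rx": 0, "ry": 0, "rz": 0, "dx": -14, "dy": 27.6, "dz": 0, "gripper": -1}, {"rx": 0, "ry": 0, "rz": 0, "dx": -9.8, "dy": 29.9, "dz": 0, "gripper": -1}, {"rx": 0, "ry": 0, "rz": 0, "dx": -9.8, "dy": 29.9, "dz": 0, "gripper": -1}, {"rx": 0, "ry": 0, "rz": 0, "dx": -9.8, "dy": 29.9, "dz": 0, "gripper": -1}, {"rx": 0, "ry": 0, "rz": 0, "dx": -9.8, "dy": 29.9, "dz": 0, "gripper": -1}, {"rx": 0, "ry": 0, "rz": 0, "dx": -9.8, "dy": 29.9, "dz": 0, "gripper": -1}, {"rx": 0, "ry": 0, "rz": 0, "dx": -9.8, "dy": 29.9, "dz": 0, "gripper": -1}, {"rx": 0, "ry": 0, "rz": 0, "dx": -9.8, "dy": 29.9, "dz": 0, "gripper": -1}, {"rx": 0, "ry": 0, "rz": 0, "dx": 0, "dy": 0, "dz": 0, "gripper": -1}]'

```text
clock: 39.45
tcp_pos: [0.4676, -0.1231, 0.1682]
orientation: [3.103, 0.485, -0.004]
contact_force: [0.6, -4.0, -4.1]
grip_width: 0.0517
gripper_force: 34.0
```

```bash
python3 st.py
```

```text
39.45 [ 0.4676 -0.1231  0.1682] tool x yaw 17.8 pitch -0.1 zax [-0.002 -0.001 -1.   ] [-0.16  0.28  0.34  2.1  -0.13  0.78 -1.  ] [ 0.56 -3.99 -4.08] 0.0517 34.0
```

Request:
step_arm --moves '[{"rx": 0, "ry": 0, "rz": 0, "dx": 3.4, "dy": 12, "dz": 0, "gripper": -1}, {"rx": 0, "ry": 0, "rz": 0, "dx": 6.4, "dy": 24, "dz": 0, "gripper": -1}, {"rx": 0, "ry": 0, "rz": 0, "dx": 6.4, "dy": 24, "dz": 0, "gripper": -1}, {"rx": 0, "ry": 0, "rz": 0, "dx": 6.4, "dy": 24, "dz": 0, "gripper": -1}, {"rx": 0, "ry": 0, "rz": 0, "dx": 6.4, "dy": 24, "dz": 0, "gripper": -1}, {"rx": 0, "ry": 0, "rz": 0, "dx": 6.4, "dy": 24, "dz": 0, "gripper": -1}, {"rx": 0, "ry": 0, "rz": 0, "dx": 6.4, "dy": 24, "dz": 0, "gripper": -1}, {"rx": 0, "ry": 0, "rz": 0, "dx": 6.4, "dy": 24, "dz": 0, "gripper": -1}, {"rx": 0, "ry": 0, "rz": 0, "dx": 3, "dy": 12, "dz": -3, "gripper": -1}, {"rx": 0, "ry": 0, "rz": 4.5, "dx": 0, "dy": 0, "dz": 0, "gripper": -1}, {"rx": 0, "ry": 0, "rz": 4.5, "dx": 0, "dy": 0, "dz": 0, "gripper": -1}, {"rx": 0, "ry": 0, "rz": 4.5, "dx": 0, "dy": 0, "dz": 0, "gripper": -1}, {"rx": 0, "ry": 0, "rz": 4.3, "dx": 0, "dy": 0, "dz": 0, "gripper": -1}, {"rx": 0, "ry": 0, "rz": 0, "dx": 0, "dy": 0, "dz": 0, "gripper": -1}, {"rx": 0, "ry": 0, "rz": 0, "dx": 0, "dy": 0, "dz": 0, "gripper": -1}]'

```text
clock: 41.32
tcp_pos: [0.5782, -0.2859, 0.1721]
orientation: [-3.141, -0.012, 0.0]
contact_force: [0.9, 0.1, -2.6]
grip_width: 0.0516
gripper_force: 34.1
```

```bash
python3 st.py; python3 -c "
from h import *
a=r.grab_frame('side')[80:300,200:440];b=r.grab_frame('scene')[80:300,150:470]
cv2.imwrite('pics/end.png',np.vstack([cv2.resize(a,(320,290)),cv2.resize(b,(320,220))]).repeat(1,0))"
```

```text
41.325 [ 0.5782 -0.2859  0.1721] tool x yaw 0.4 pitch -0.0 zax [-0.  0. -1.] [ 0.05  0.54  0.43  1.73 -0.27  0.93 -0.97] [ 0.92  0.09 -2.59] 0.0516 34.1
```

View pics/end.png

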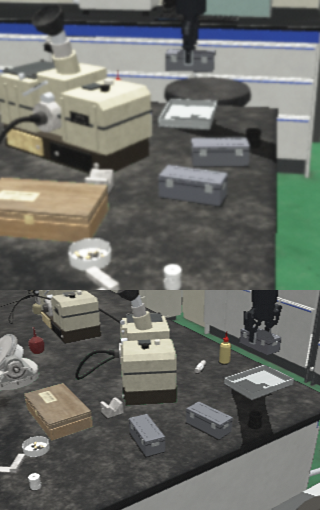

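Case 1 is held level over the tray, and the other two cases, V-block, loupe and post are still in place. One small centring move, then I'll hand in.

Request:
step_arm --moves '[{"rx": 0, "ry": 0, "rz": 0, "dx": -3, "dy": 4, "dz": 0, "gripper": -1}, {"rx": 0, "ry": 0, "rz": 0, "dx": 0, "dy": 0, "dz": 0, "gripper": -1}, {"rx": 0, "ry": 0, "rz": 0, "dx": 0, "dy": 0, "dz": 0, "gripper": -1}, {"rx": 0, "ry": 0, "rz": 0, "dx": 0, "dy": 0, "dz": 0, "gripper": -1}, {"rx": 0, "ry": 0, "rz": 0, "dx": 0, "dy": 0, "dz": 0, "gripper": -1}]'

```text
clock: 42.05
tcp_pos: [0.5753, -0.2903, 0.1722]
orientation: [-3.141, -0.008, -0.0]
contact_force: [0.1, -0.2, -2.9]
grip_width: 0.0514
gripper_force: 34.1
```

```bash
python3 st.py; python3 -c "
from bench import r
print(r.hand_in())"
```

```text
42.05 [ 0.5753 -0.2903  0.1722] tool x yaw 0.3 pitch 0.0 zax [ 0.  0. -1.] [ 0.06  0.54  0.43  1.73 -0.27  0.93 -0.96] [ 0.12 -0.15 -2.88] 0.0514 34.1
the job is handed in; nothing more can be done
None
```

The left-hand case (case 1) is the one that rattles: its wrist moment shifted by about 0.09 N m between dips, against 0.02 or less for the other two. I handed in at 42 s with it held level about 15 cm above the middle of the tray, grip readings no higher than 37.5 N, and the other cases and bystanders left standing in place.

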